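Shut the drawers that will go in

ROBOT

A 6-joint arm with a two-finger parallel gripper is mounted at the origin on the work surface. World frame = base frame: x ahead of the robot, y to its left, z up, the work surface at z = 0. Lengths are in mm, angles in rad, forces in N, time in s.
With the tool pointing down it reaches from about 275 to 975 mm from the base axis. Payload 8.4 kg.
Tool frame: the origin (TCP) lies at the very end of the fingers, on their centre line; the grasp point (between the pads) lies ctrl.tcp_to_grasp behind it (ctrl.tcp_to_grasp is the distance from the TCP to the grasp point, in mm); z points along the fingers, y is the line along which they close (so a half turn about z gives the same grasp; the last joint's range is limited). The gripper opens to 92 mm and grips with 3 to 60 N. Pads are 20 mm wide; open, the fingers measure 128 mm over their backs; the gripper's body (75 mm by 189 mm) begins 69 mm behind the grasp point.
Start: joints at [-1.134, 0.353, 1.633, -0, 1.155, -0.002], TCP at [265.532, -565.792, 191.783] pointing down, gripper open.
Joint ranges: [-2.63, 2.63], [-0.92, 2.1], [0.06, 2.66], [-1.3, 4.44], [0, 2.69], [-3.02, 3.02]. Speed limits (rad/s): [2.22, 2.22, 2.79, 3.14, 3.14, 3.14].

INTERFACE

Orientations are given as a unit quaternion [w, x, y, z].
In Python, from cell import sense, grab_frame, camera_info, job, silhouettes, ctrl gives the robot as it stands.
- The arm moves only by the tool play_rows, never from a script. Its arguments are lists of equal length, an entry for each row: "offset": the shift along the tool's x, y, z in m, a list of three; "twist": the turn, a rotation vector about the tool's x, y, z in rad, a list of three; "claw": the gripper's target within -1 to 1 (fully open at 1, half-way at 0, shut at -1). In form: {"offset": [[tx, ty, tz], ...], "twist": [[ax, ay, az], ...], "claw": [claw, ...]}. A call has exactly 8 rows; each row is the pose to reach, as a shift and turn from the pose commanded when the call began, along the tool's axes at that moment; what a row does not reach only later rows make up. A row lasts 1/8 s, in which the tool goes at most 62.5 mm and 10.7 degrees, less where a joint would pass 70% of its speed; a pose out of reach is approached as far as the arm can. A call with a gripper value outside its range is refused whole. The fingers move at their own pace and stop on an object; "newtons" is the grip in N (left out, the last holds). Time passes only in rows, so rows that repeat a pose let the fingers close, or fill a call up. It gives the time, the measured TCP pose, the force, the opening and the grip force at its end, in the units of the state.
- sense(): the state, without advancing time (a new reading comes with each control period).
- grab_frame(name): name is "side" or "top"; returns (picture, depth): 480x640x3 uint8, red, green, blue; 480x640 float32, mm along the optical axis (not along the pixel's ray), 0 where there is no reading.
- camera_info(name): a dict with "K" (3x3 intrinsics, pixels), "rvec" (rotation vector, rad) and "tvec" (3), from world to camera coordinates, as OpenCV has them. Camera axes: x right, y down, z forward; pixel columns grow to the right and rows downward; lengths in mm; the calibration is good to about 2 mm. A picture is of the moment at which its call begins. camera_info takes no time and is no camera call.
- job.sign_off(): hands the job in; it is judged then, once.
Trained networks look in the newest picture that a camera, given by its name, has taken for a name from the list of things; names that differ only in an ending like _2 or _b are one class to them, and where a whole thing is asked for, a point or a joint stands for the part that bears it (a point fixed in the world has none). Each returns a list of dicts, best first, with "score" (0 to 1); they miss things now and then, are a little off and sometimes report something else, mostly with a low value. They report only what shows in the picture. A call takes as long as a camera call. They do not tell look-alikes from the thing itself.
- silhouettes(camera, name): "mask" (480x640 bool, what is visible of it) and "rect" ([left, top, right, bottom] in pixels, round what is visible of it).
The state is a dict: "time": time; "joint_pos": joint angles; "qvel": joint speeds; "effort": joint torques, N m; "position": TCP position; "tool_rot": TCP orientation; "force": force on the tool from outside, world axes, zero at the start; "wrist_torque": the same for the moment, N m; "finger_gap": opening from 0.0 (shut) to 1.0 (fully open); "finger_force": force on a finger pad.
Only numpy, scipy, OpenCV 4.12 (cv2) and the standard library are available. Lean on these libraries where they do the work, as an engineer would, in place of code of your own. Each camera call takes 0.05 s, during which the arm holds its last target. There are 200 camera calls.

TASK

Tidy up the small-parts cabinet on the bench: with the fingertips, push the two drawers with low contents shut, fully home. The drawer with the tall filter canister standing in it will not go in: leave that one out where it is, with the canister standing and untouched. Only push the drawers' fronts: do not touch or lift what is in the drawers, leave the other things around alone, and move clear when done.

Things in the scene. Friction and masses are not known exactly. Their poses are not given: they have to be found in the camera images.
- cabinet: Low grey steel small-parts cabinet fixed on the bench, 220 mm deep, 356 mm wide, 90 mm high, with three equal drawers side by side that come out towards the robot. Origin: centre of the carcass's front face, at bench height. x points from the front to the back of the cabinet (the direction in which a drawer is pushed shut), y to its left as the robot sees it, z up. The drawers pass under a top plate whose underside is 82 mm above the bench.
- drawer_left (a joint): How far the left (its centre line at y = +117 mm in the cabinet's frame) drawer is pulled out, in m: 0 is fully shut, against its stop; at most 0.13. It slides freely with about 2 N of friction and stays where it is left.
- left_front (a point): Centre of the outer face of the left drawer's flat front, 46 mm above the bench; x, y, z as the cabinet's. The front is 110 mm wide, from 14 to 78 mm above the bench, 10 mm thick and closes over the carcass's front face. A steel pull lip 50 mm wide and 5 mm thick, 62 mm above the bench, stands 12 mm out of the face. The drawer is an open tray behind it, its floor 14 mm and its side walls' rims 56 mm above the bench.
- drawer_middle (a joint): How far the middle (its centre line at y = 0) drawer is pulled out, in m: 0 is fully shut, against its stop; at most 0.13. It slides freely with about 2 N of friction and stays where it is left.
- middle_front (a point): Centre of the outer face of the middle drawer's flat front, 46 mm above the bench; x, y, z as the cabinet's. The front is 110 mm wide, from 14 to 78 mm above the bench, 10 mm thick and closes over the carcass's front face. A steel pull lip 50 mm wide and 5 mm thick, 62 mm above the bench, stands 12 mm out of the face. The drawer is an open tray behind it, its floor 14 mm and its side walls' rims 56 mm above the bench.
- drawer_right (a joint): How far the right (its centre line at y = -117 mm in the cabinet's frame) drawer is pulled out, in m: 0 is fully shut, against its stop; at most 0.13. It slides freely with about 2 N of friction and stays where it is left.
- right_front (a point): Centre of the outer face of the right drawer's flat front, 46 mm above the bench; x, y, z as the cabinet's. The front is 110 mm wide, from 14 to 78 mm above the bench, 10 mm thick and closes over the carcass's front face. A steel pull lip 50 mm wide and 5 mm thick, 62 mm above the bench, stands 12 mm out of the face. The drawer is an open tray behind it, its floor 14 mm and its side walls' rims 56 mm above the bench.
- canister_center (a point): Centre, half-way up, of an upright white filter canister with a small dark nut on top, 52 mm across, 100 mm tall, 0.2 to 0.4 kg. It stands loose in one of the three drawers (any of them), just in front of the cabinet, its top 114 mm above the bench: too tall to go under the cabinet's top plate.
- carton_center (a point): Centre of a small plain cardboard carton, 38 x 48 x 36 mm high, lying loose in another of the drawers, its top 50 mm above the bench.
- collar_center (a point): Centre of a steel collar (thick ring), 48 mm outside, 24 mm bore, 30 mm high, lying loose in the remaining drawer, its top 44 mm above the bench.
- tape_center (a point): Centre of a roll of amber tape, 90 mm across, 22 mm high, lying on the cabinet's top towards its back (bystander).
- bottle_center (a point): Centre, half-way up, of a white oil bottle, 60 mm across, 160 mm tall, standing on the bench left of the cabinet (bystander).
- spare_center (a point): Centre of a cardboard box 90 x 70 x 60 mm on the bench right of the cabinet (bystander).
Mind the look-alikes: they are no part of the job. What is shaped like the part that bears carton_center but blue or turquoise is not meant.

How it is judged:
By the outcome, as a careful person would: the job done as asked, in the order asked, and still so for the second after the job is handed in, with the robot touching nothing.
It also fails if it takes over 45 s, if anything falls off the work surface, if the arm or the gripper's body presses on something with over 40 N, if the wrist force passes 120 N, or if a joint passes its speed limit or range.

## Working session

There is one attempt and no reset: what is moved stays moved. The work goes in short steps, Python scripts to look and compute and a tool call to move; the robot and the scene stay as the last step left them, time stands still between calls to the robot, and variables do not carry over. Pictures are saved under pics/ and viewed, at most 10 in all, crops included, and the job is handed in when it is done.

Besides the shell and the picture viewer there is one more tool, called after "Call:" as a command line: name --argument value ..., lists and objects as JSON in quotes. play_rows: Moves the arm, as the interface text tells. Its arguments: {"type":"object","properties":{"offset":{"type":"array"},"twist":{"type":"array"},"claw":{"type":"array"},"newtons":{"type":"number"}},"required":["offset","twist","claw"]}

```bash
mkdir -p pics; cat > h.py <<'E'
import numpy as np, cv2
from cell import sense, grab_frame, camera_info, job, silhouettes, ctrl
def cloud(cam,depth):
    i=camera_info(cam);K=np.array(i["K"],float);R=cv2.Rodrigues(np.array(i["rvec"],float))[0];t=np.array(i["tvec"],float).ravel()
    v,u=np.mgrid[:480,:640]
    P=np.stack([(u-K[0,2])/K[0,0]*depth,(v-K[1,2])/K[1,1]*depth,depth],-1)
    W=(P-t)@R
    W[depth<=0]=np.nan
    return W
E
python3 - <<'E'
from h import *
fr={}
for c in("top","side"):
    p,d=grab_frame(c);cv2.imwrite(f"pics/{c}0.png",p[:,:,::-1]);W=cloud(c,d);np.save(f"pics/{c}0.npy",W)
    for n in("cabinet","left_front","middle_front","right_front","canister_center","carton_center","collar_center"):
        for s in silhouettes(c,n)[:3]:
            m=s["mask"]; 
            print(c,n,round(s["score"],2),np.round(s["rect"]),np.round(np.nanmedian(W[m],0)),np.round(np.nanpercentile(W[m],3,axis=0)),np.round(np.nanpercentile(W[m],97,axis=0)))
s=sense();print(s["position"],s["tool_rot"],s["time"],s["force"],ctrl.tcp_to_grasp)
E
```

```text
top cabinet 0.59 [224.  64. 448. 269.] [693.  10.  90.] [ 524. -171.   13.] [859. 177.  93.]
top cabinet 0.59 [368. 223. 398. 253.] [562. -87.  50.] [ 543. -111.   16.] [584. -64.  54.]
top left_front 0.85 [222. 171. 295. 248.] [612. 156.  17.] [557.  91.  12.] [689. 199.  79.]
top left_front 0.56 [347. 206. 418. 272.] [565. -82.  16.] [ 504. -138.   12.] [628. -30.  80.]
top middle_front 0.6 [285. 187. 356. 270.] [584.  39.  16.] [514. -20.  11.] [657.  88.  80.]
top middle_front 0.36 [226.  65. 446. 271.] [693.  12.  90.] [ 524. -170.   13.] [858. 177.  93.]
top right_front 0.6 [284. 186. 353. 266.] [583.  39.  16.] [515. -18.  11.] [657.  89.  79.]
top canister_center 0.88 [250. 186. 285. 220.] [618. 127. 103.] [601. 106.  15.] [647. 156. 116.]
top carton_center 0.7 [406. 310. 435. 343.] [ 403. -154.   37.] [ 380. -177.   21.] [ 425. -131.   40.]
top carton_center 0.62 [313. 332. 338. 358.] [370.  25.  37.] [347.   6.   4.] [392.  43.  40.]
top carton_center 0.55 [368. 225. 401. 254.] [562. -88.  50.] [ 543. -113.   15.] [585. -64.  54.]
top collar_center 0.6 [314. 212. 340. 239.]
[... 598 characters left out ...]
503. -147.   12.] [648. -23.  78.]
side canister_center 0.78 [261. 248. 292. 297.] [616. 143.  89.] [601. 115.  25.] [643. 157. 114.]
side carton_center 0.91 [349. 202. 378. 230.] [564. -78.  48.] [ 545. -108.   21.] [584. -63.  52.]
side carton_center 0.82 [439. 217. 467. 246.] [ 401. -146.   34.] [ 377. -175.    2.] [ 426. -128.   38.]
side carton_center 0.81 [411. 290. 442. 319.] [369.  35.  34.] [347.   7.   4.] [391.  45.  38.]
side collar_center 0.95 [315. 235. 337. 260.] [590.  27.  40.] [570.   5.  15.] [610.  43.  45.]
[ 265.54749129 -565.80645828  191.81995916] [4.00533572e-05 9.76026319e-01 2.17652528e-01 1.02758235e-05] 0.8 [-0.64041882  0.19247463 -0.69686989] 18.700000000000003
```

View pics/top0.png

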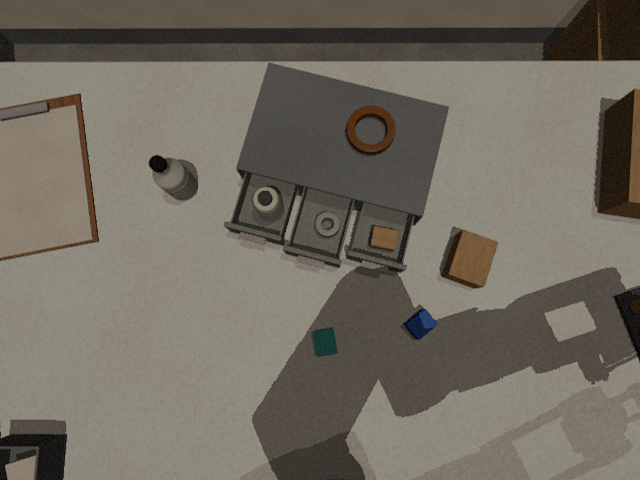

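View pics/side0.png

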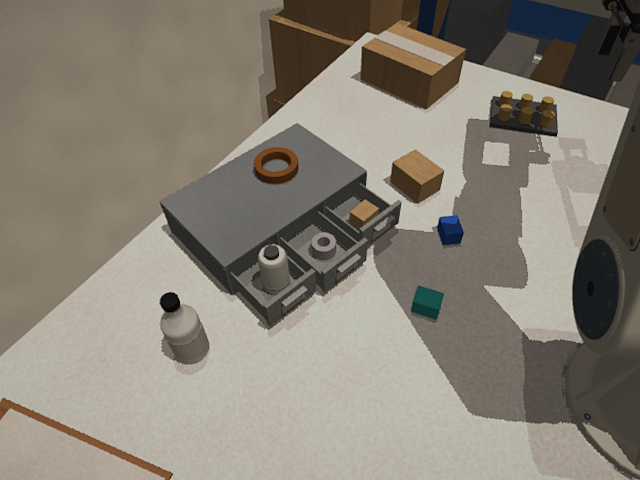

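The canister is in the left drawer (top 266,200). The collar is in the middle drawer (327,224) and the brown carton in the right one (384,238). The blue (420,324) and turquoise (325,342) blocks on the bench are look-alikes, and the spare box is at (470,259). So I need to shut the middle and right drawers.

```bash
cat > geo.py <<'E'
from h import *
from scipy.spatial.transform import Rotation as Ro
def frame(W):
    m=(np.abs(W[...,2]-90)<5)&(W[...,0]>520)&(W[...,0]<900)&(np.abs(W[...,1])<230)
    P=W[m][:,:2].astype(np.float32)
    (c,sz,a)=cv2.minAreaRect(P); b=cv2.boxPoints((c,sz,a)); return np.array(c),sz,a,b
E
python3 - <<'E'
from geo import *
W=np.load("pics/top0.npy");Ws=np.load("pics/side0.npy")
for w in(W,Ws):
    m=(np.abs(w[...,2]-90)<5)&(w[...,0]>520)&(w[...,0]<900)&(np.abs(w[...,1])<230)
    n,l,st,ce=cv2.connectedComponentsWithStats(cv2.morphologyEx(m.astype(np.uint8),cv2.MORPH_OPEN,np.ones((5,5)))); k=1+np.argmax(st[1:,4])
    P=w[l==k][:,:2].astype(np.float32); c,sz,a=cv2.minAreaRect(P);c=np.array(c)
    th=np.radians(a); ax=[np.array([np.cos(th+i*np.pi/2),np.sin(th+i*np.pi/2)]) for i in range(4)]
    ex=max(ax,key=lambda v:v[0]); ey=np.array([-ex[1],ex[0]]); o=c-110*ex
    print("rect",c,sz,"yaw",np.degrees(np.arctan2(ex[1],ex[0])),"origin",o)
    L=np.stack([(w[...,:2]-o)@ex,(w[...,:2]-o)@ey,w[...,2]],-1)
    for nm,y in(("L",117),("M",0),("R",-117)):
        for z0,z1 in((72,84),(58,68)):
            q=L[(np.abs(L[...,1]-y)<50)&(L[...,2]>z0)&(L[...,2]<z1)&(L[...,0]<-20)&(L[...,0]>-170)]
            print(nm,z0,len(q),np.round(np.percentile(q[:,0],[2,10,50,90,98])) if len(q) else "")
    q=L[(L[...,2]>20)&(L[...,1]<-180)&(L[...,1]>-300)&(np.abs(L[...,0])<200)]; print("spare",q.min(0),q.max(0))
s=sense();print(Ro.from_quat(np.roll(s["tool_rot"],-1)).as_matrix().round(3))
E
```

```text
rect [748.0994873  -10.15979004] (356.796875, 221.9442138671875) yaw -14.911315917968777 origin [641.80370686  18.14581118]
L 72 341 [-108. -108. -103.  -70.  -50.]
L 58 249 [-120. -119. -112.  -62.  -38.]
M 72 311 [-122. -122. -118. -114. -113.]
M 58 220 [-134. -133. -127.  -89.  -39.]
R 72 321 [-101. -101.  -97.  -92.  -91.]
R 58 216 [-113. -112. -106. -101.  -33.]
spare [-199.87772749 -299.94065183   20.03190001] [   3.20101471 -201.32251093   65.85972555]
rect [749.12731934 -10.84881592] (356.685546875, 224.18536376953125) yaw -14.951110839843746 origin [642.85122426  17.53060646]
L 72 470 [-109. -108. -103.  -62.  -46.]
L 58 402 [-121. -119. -109.  -64.  -44.]
M 72 295 [-123. -123. -119. -115. -114.]
M 58 271 [-135. -134. -126. -122. -121.]
R 72 255 [-103. -102.  -98.  -93.  -92.]
R 58 235 [-114. -113. -104. -101. -100.]
spare [-199.95134522 -299.96546451   20.0197291 ] [   4.15675189 -180.76931126   69.90682987]
[[ 0.905  0.425  0.   ]
 [ 0.425 -0.905 -0.   ]
 [ 0.     0.    -1.   ]]
```

Call:
play_rows --offset '[[0.04,-0.0375,0],[0.08,-0.075,0],[0.12,-0.1125,0],[0.16,-0.15,0],[0.2,-0.1875,0],[0.24,-0.225,0],[0.28,-0.2625,0],[0.32,-0.3,0]]' --twist '[[0,0,0.0875],[0,0,0.175],[0,0,0.2625],[0,0,0.35],[0,0,0.4375],[0,0,0.525],[0,0,0.6125],[0,0,0.7]]' --claw '[0.3,0.3,0.3,0.3,0.3,0.3,0.3,0.3]'

```text
time: 1.8
position: [428.4, -156.7, 192.1]
tool_rot: [0.0, 0.991, -0.132, 0.0]
force: [0.7, -0.1, -0.3]
finger_gap: 0.651
finger_force: 0.0
```

```bash
cat > st.py <<'E'
from geo import *
s=sense();O=np.array([642.3,17.8]);t=np.radians(-14.93);ex=np.array([np.cos(t),np.sin(t)]);ey=np.array([-ex[1],ex[0]])
p=np.array(s["position"]);R=Ro.from_quat(np.roll(s["tool_rot"],-1)).as_matrix();f=np.array(s["force"])
print("t",s["time"],"pos",p.round(1),"local",((p[:2]-O)@ex).round(1),((p[:2]-O)@ey).round(1),"tool x yaw",np.degrees(np.arctan2(R[1,0],R[0,0])).round(2),"gap",s["finger_gap"],"f local",(f[:2]@ex).round(1),(f[:2]@ey).round(1),f[2].round(1))
E
python3 st.py
```

```text
t 1.8 pos [ 428.4 -156.7  192.1] local -161.8 -223.7 tool x yaw -15.14 gap 0.6506401740268627 f local 0.8 0.1 -0.3
```

Call:
play_rows --offset '[[0.006,-0.05,0],[0.012,-0.1,0],[0.012,-0.107,0.03],[0.012,-0.107,0.07],[0.012,-0.107,0.11],[0.012,-0.107,0.147],[0.012,-0.107,0.147],[0.012,-0.107,0.147]]' --twist '[[0,0,0],[0,0,0],[0,0,0],[0,0,0],[0,0,0],[0,0,0],[0,0,0],[0,0,0]]' --claw '[0.3,0.3,0.3,0.3,0.3,0.3,0.3,0.3]'

```text
time: 2.8
position: [467.8, -58.1, 45.8]
tool_rot: [-0.0, 0.991, -0.13, 0.001]
force: [-0.4, 0.5, 0.4]
finger_gap: 0.65
finger_force: 0.0
```

```bash
python3 st.py; python3 - <<'E'
from h import *
p,d=grab_frame("top");a=cv2.resize(p[160:340,200:480],None,fx=2,fy=2);q,d=grab_frame("side");b=cv2.resize(q[160:340,200:480],None,fx=2,fy=2)
cv2.imwrite("pics/a1.png",np.vstack([a,b])[:,:,::-1][:600*2][::1]) if 0 else cv2.imwrite("pics/a1.png",cv2.resize(np.vstack([a,b]),(466,600))[:,:,::-1])
E
```

```text
t 2.8 pos [467.8 -58.1  45.8] local -149.1 -118.3 tool x yaw -14.97 gap 0.6503681494789704 f local -0.5 0.3 0.4
```

View pics/a1.png

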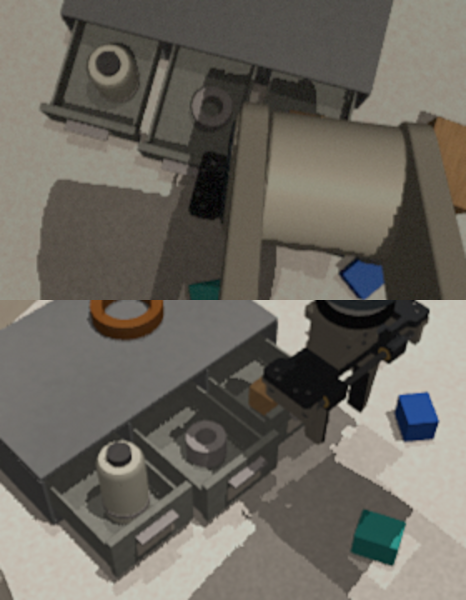

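The picture shows both fingers in front of the right drawer, straddling its lip, with nothing else in the way. Pushing now.

Call:
play_rows --offset '[[0.015,0,0],[0.028,0,0],[0.035,0,0],[0.042,0,0],[0.05,0,0],[0.06,0,0],[0.07,0,0],[0.08,0,0]]' --twist '[[0,0,0],[0,0,0],[0,0,0],[0,0,0],[0,0,0],[0,0,0],[0,0,0],[0,0,0]]' --claw '[0.3,0.3,0.3,0.3,0.3,0.3,0.3,0.3]'

```text
time: 3.9
position: [544.7, -78.7, 44.6]
tool_rot: [-0.0, 0.991, -0.13, -0.0]
force: [-2.9, 0.8, -1.8]
finger_gap: 0.649
finger_force: 1.2
```

```bash
python3 st.py
```

```text
t 3.9 pos [544.7 -78.7  44.6] local -69.5 -118.4 tool x yaw -14.96 gap 0.649046078809102 f local -3.0 0.0 -1.8
```

Call:
play_rows --offset '[[0.01,0,0],[0.02,0,0],[0.03,0,0],[0.037,0,0],[0.042,0,0],[0.045,0,0],[0.047,0,0],[0.048,0,0]]' --twist '[[0,0,0],[0,0,0],[0,0,0],[0,0,0],[0,0,0],[0,0,0],[0,0,0],[0,0,0]]' --claw '[0.3,0.3,0.3,0.3,0.3,0.3,0.3,0.3]'

```text
time: 4.9
position: [590.7, -91.0, 44.9]
tool_rot: [-0.0, 0.991, -0.13, 0.0]
force: [-1.8, 0.6, 0.6]
finger_gap: 0.652
finger_force: 1.0
```

Call:
play_rows --offset '[[0.0005,0,0],[0.001,0,0],[0.0015,0,0],[0.002,0,0],[0.0025,0,0],[0.003,0,0],[0.003,0,0],[0.003,0,0]]' --twist '[[0,0,0],[0,0,0],[0,0,0],[0,0,0],[0,0,0],[0,0,0],[0,0,0],[0,0,0]]' --claw '[0.3,0.3,0.3,0.3,0.3,0.3,0.3,0.3]'

```text
time: 5.9
position: [593.7, -91.8, 44.8]
tool_rot: [0.0, 0.991, -0.13, 0.0]
force: [-1.6, 0.4, 0.7]
finger_gap: 0.651
finger_force: 0.7
```

```bash
python3 st.py
```

```text
t 5.9 pos [593.7 -91.8  44.8] local -18.7 -118.5 tool x yaw -14.96 gap 0.6509457955551855 f local -1.7 0.0 0.7
```

Not at the stop yet, since the force is only the sliding friction. I'll keep creeping.

Call:
play_rows --offset '[[0.0004,0,0],[0.0008,0,0],[0.0012,0,0],[0.0016,0,0],[0.002,0,0],[0.0024,0,0],[0.0027,0,0],[0.003,0,0]]' --twist '[[0,0,0],[0,0,0],[0,0,0],[0,0,0],[0,0,0],[0,0,0],[0,0,0],[0,0,0]]' --claw '[0.3,0.3,0.3,0.3,0.3,0.3,0.3,0.3]'

```text
time: 6.9
position: [594.0, -91.9, 44.7]
tool_rot: [-0.0, 0.991, -0.13, -0.002]
force: [-10.5, 3.5, 8.9]
finger_gap: 0.651
finger_force: 6.0
```

```bash
python3 st.py
```

```text
t 6.9 pos [594.  -91.9  44.7] local -18.4 -118.5 tool x yaw -14.96 gap 0.6509069288895731 f local -11.0 0.7 8.9
```

The right drawer is at its stop (11 N, no further motion). Backing off and moving across to the middle drawer.

Call:
play_rows --offset '[[-0.03,0,0],[-0.08,0,0],[-0.13,0,0],[-0.148,0,0],[-0.148,-0.03,0],[-0.148,-0.08,0],[-0.148,-0.119,0],[-0.148,-0.119,0]]' --twist '[[0,0,0],[0,0,0],[0,0,0],[0,0,0],[0,0,0],[0,0,0],[0,0,0],[0,0,0]]' --claw '[0.3,0.3,0.3,0.3,0.3,0.3,0.3,0.3]'

```text
time: 7.9
position: [486.8, 62.7, 45.3]
tool_rot: [-0.001, 0.992, -0.129, 0.002]
force: [-0.1, -0.5, -0.3]
finger_gap: 0.65
finger_force: 0.0
```

```bash
python3 st.py; python3 - <<'E'
from h import *
p,d=grab_frame("top");a=p[150:350,200:480];q,d=grab_frame("side");b=q[160:360,200:480]
cv2.imwrite("pics/a2.png",cv2.resize(np.vstack([a,b]),(420,600))[:,:,::-1])
E
```

```text
t 7.9 pos [486.8  62.7  45.3] local -161.8 3.3 tool x yaw -14.8 gap 0.6503269079915694 f local 0.0 -0.5 -0.3
```

View pics/a2.png

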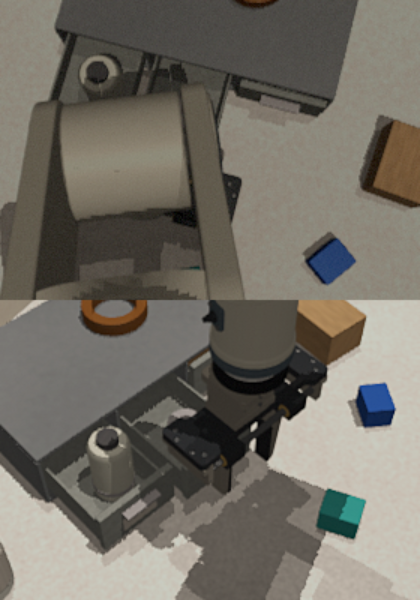

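The right drawer is shut and the fingers are in front of the middle one. I'll raise 8 mm for more clearance over the canister, then push.

Call:
play_rows --offset '[[0.0,0.002,-0.008],[0.012,0.002,-0.008],[0.022,0.002,-0.008],[0.03,0.002,-0.008],[0.038,0.002,-0.008],[0.047,0.002,-0.008],[0.057,0.002,-0.008],[0.067,0.002,-0.008]]' --twist '[[0,0,0],[0,0,0],[0,0,0],[0,0,0],[0,0,0],[0,0,0],[0,0,0],[0,0,0]]' --claw '[0.3,0.3,0.3,0.3,0.3,0.3,0.3,0.3]'

```text
time: 9.0
position: [548.7, 41.1, 52.6]
tool_rot: [0.0, 0.991, -0.13, -0.0]
force: [-2.5, -0.3, 0.1]
finger_gap: 0.649
finger_force: 1.2
```

```bash
python3 st.py
```

```text
t 9.0 pos [548.7  41.1  52.6] local -96.5 -1.6 tool x yaw -14.96 gap 0.6488668388973516 f local -2.4 -1.0 0.1
```

Tracking well at the friction force level; 78 mm remain to the stop.

Call:
play_rows --offset '[[0.01,0,0],[0.02,0,0],[0.03,0,0],[0.04,0,0],[0.05,0,0],[0.06,0,0],[0.066,0,0],[0.07,0,0]]' --twist '[[0,0,0],[0,0,0],[0,0,0],[0,0,0],[0,0,0],[0,0,0],[0,0,0],[0,0,0]]' --claw '[0.3,0.3,0.3,0.3,0.3,0.3,0.3,0.3]'

```text
time: 10.0
position: [616.5, 23.3, 52.8]
tool_rot: [-0.0, 0.991, -0.13, 0.0]
force: [-2.3, 0.4, -0.0]
finger_gap: 0.65
finger_force: 1.1
```

Call:
play_rows --offset '[[0.002,0,0],[0.004,0,0],[0.005,0,0],[0.006,0,0],[0.0065,0,0],[0.007,0,0],[0.0075,0,0],[0.008,0,0]]' --twist '[[0,0,0],[0,0,0],[0,0,0],[0,0,0],[0,0,0],[0,0,0],[0,0,0],[0,0,0]]' --claw '[0.3,0.3,0.3,0.3,0.3,0.3,0.3,0.3]'

```text
time: 11.0
position: [623.8, 21.2, 52.8]
tool_rot: [-0.0, 0.991, -0.13, 0.0]
force: [-1.9, 0.5, -0.5]
finger_gap: 0.646
finger_force: 1.0
```

Call:
play_rows --offset '[[0.0004,0,0],[0.0008,0,0],[0.0012,0,0],[0.0016,0,0],[0.002,0,0],[0.0024,0,0],[0.0027,0,0],[0.003,0,0]]' --twist '[[0,0,0],[0,0,0],[0,0,0],[0,0,0],[0,0,0],[0,0,0],[0,0,0],[0,0,0]]' --claw '[0.3,0.3,0.3,0.3,0.3,0.3,0.3,0.3]'

```text
time: 12.0
position: [624.3, 21.0, 52.5]
tool_rot: [-0.0, 0.991, -0.13, -0.002]
force: [-10.4, 4.3, 6.2]
finger_gap: 0.647
finger_force: 5.7
```

```bash
python3 st.py
```

```text
t 12.0 pos [624.3  21.   52.5] local -18.3 -1.5 tool x yaw -14.98 gap 0.6471151778127499 f local -11.1 1.5 6.2
```

The middle drawer is also at its stop (same x as the right one). Retreating straight back, then up and away to the right.

Call:
play_rows --offset '[[-0.03,0,0],[-0.08,0,0],[-0.13,0,0],[-0.16,0,0],[-0.16,0,-0.05],[-0.16,0,-0.1],[-0.16,0.02,-0.15],[-0.16,0.06,-0.17]]' --twist '[[0,0,0],[0,0,0],[0,0,0],[0,0,0],[0,0,0],[0,0,0],[0,0,0],[0,0,0]]' --claw '[0.3,0.3,0.3,0.3,0.3,0.3,0.3,0.3]'

```text
time: 13.0
position: [459.3, 3.6, 226.5]
tool_rot: [-0.0, 0.992, -0.129, 0.004]
force: [0.9, -1.2, -0.4]
finger_gap: 0.649
finger_force: 0.0
```

Call:
play_rows --offset '[[0,0.05,0],[0,0.1,0],[0,0.15,0],[0,0.2,0],[0,0.25,0],[0,0.3,0],[0,0.32,0],[0,0.32,0]]' --twist '[[0,0,0],[0,0,0],[0,0,0],[0,0,0],[0,0,0],[0,0,0],[0,0,0],[0,0,0]]' --claw '[0.3,0.3,0.3,0.3,0.3,0.3,0.3,0.3]'

```text
time: 14.0
position: [374.1, -307.1, 223.1]
tool_rot: [0.001, 0.991, -0.131, 0.001]
force: [0.2, 0.2, -0.5]
finger_gap: 0.652
finger_force: 0.0
```

```bash
python3 st.py; python3 - <<'E'
from h import *
O=np.array([642.3,17.8]);t=np.radians(-14.93);ex=np.array([np.cos(t),np.sin(t)]);ey=np.array([-ex[1],ex[0]])
im=[]
for c in("top","side"):
    p,d=grab_frame(c);W=cloud(c,d);L=np.stack([(W[...,:2]-O)@ex,(W[...,:2]-O)@ey,W[...,2]],-1);im.append(p[100:340,150:470])
    for y in(117,0,-117):
        q=L[(np.abs(L[...,1]-y)<45)&(L[...,2]>70)&(L[...,2]<84)&(L[...,0]<5)&(L[...,0]>-170)]
        print(c,y,len(q),np.round(np.percentile(q[:,0],[2,50]),1) if len(q) else "")
    for s in silhouettes(c,"canister_center")[:1]: print(np.round(np.nanmedian(W[s["mask"]],0)))
cv2.imwrite("pics/end.png",cv2.resize(np.vstack(im),(400,600))[:,:,::-1])
E
```

```text
t 14.0 pos [ 374.1 -307.1  223.1] local -175.5 -383.0 tool x yaw -15.11 gap 0.6522839823919552 f local 0.1 0.2 -0.5
top 117 330 [-108.9 -103.5]
top 0 295 [-10.6  -6.3]
top -117 295 [-10.2  -6.2]
[618. 127. 103.]
side 117 495 [-108.7 -102.3]
side 0 273 [-10.5  -6.9]
side -117 243 [-10.8  -6.9]
[616. 143.  87.]
```

View pics/end.png

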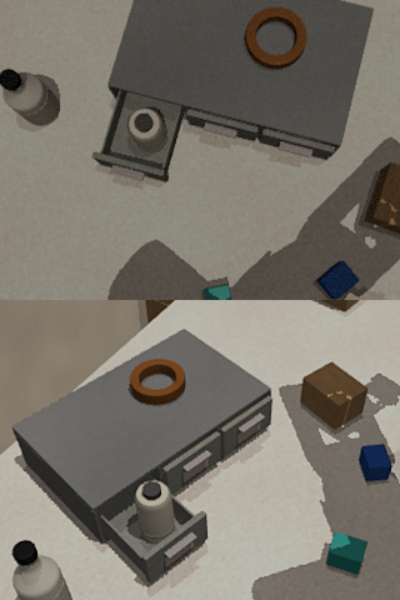

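Both drawers are fully home, the canister drawer is unmoved, and the arm is clear.

```bash
python3 -c "
from cell import job
print(job.sign_off())"
```

```text
the job is handed in; nothing more can be done
None
```

The middle (collar) and right (carton) drawers are fully shut, the left drawer is still out where it was with the canister standing untouched, and the arm is clear; I handed the job in after about 14 s of robot time.

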